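# Right the earring card and hold the spring clip open around its top edge

### The job

First stand the fallen earring card upright on its wooden foot on the bench and let go of it. Then pick up the orange spring clip by squeezing its two handles fully together, and hold it gaping, jaws down, around the middle of the card's top edge: one jaw on each side, the edge well inside the mouth, nothing of the clip touching the card. Finish while still holding the clip there squeezed open (do not let go or let it close), and leave the jar, the bangle and the pliers where they are.

Things in the scene. Friction and masses are not known exactly. Their poses are not given: they have to be found in the camera images.
- holder: Earring card on a weighted foot, loose, 0.24 kg, toppled at the start (z 109 degrees from vertical, resting on a foot rim and the card's top edge). Dark wood foot 70 x 70 x 15 mm; stiff dark purple card 4 mm thick, 46 mm wide, in its middle, top 110 mm above the foot's underside. Origin: centre of the foot's underside; z up the card, x normal to the card, y along its width.
- knob_mid (a point): Midpoint between the card's two white side knobs, 75 mm above the foot's underside (axes as holder), about 13 mm above the bench while toppled. Knobs: 14 mm diameter, one on each side edge, flat outer ends 62 mm apart along y. They spin freely about y: pinched by the knobs and lifted clear, the card swings upright under its heavy foot.
- card_edge (a point): Middle of the card's top edge, 110 mm above the foot's underside (axes as holder: x normal to the card, y along the edge).
- clip: Orange spring clip, 70 g, loose, standing on its closed jaws, handles up; 90 mm high, 22 mm wide (28 mm over the steel axle, 45 mm up). Origin: underside, midpoint between the jaw tips; z up to the handles, x along the axle, y the direction in which the jaws part and the handles are squeezed. The inside of the mouth is free for 38 mm above the tips.
- clip_handles (a point): Point between the clip's handles, 78 mm above its origin (axes as clip): where to squeeze along y. The handles form a V, outer faces 42 mm apart at the top when closed; fully squeezed they are upright and parallel, about 18 mm apart, from 55 to 92 mm above the origin. About 6 N on each brings them to the stop; a firmer grip (30 N) does no harm.
- lever_l (a joint): Opening angle of the clip's lever on its +y side: 0 closed, 0.26 rad fully squeezed (stop). Both levers move together; fully open the jaw tips are about 23 mm apart.
- lever_r (a joint): Opening angle of the clip's lever on its -y side: 0 closed, 0.26 rad fully squeezed.
- jar: Bystander: purple bead jar with aluminium cap, 46 mm diameter, 60 mm high, loose. Origin: centre of its underside, z up.
- bangle: Bystander: brass bangle lying flat, 68 mm diameter, 8 mm high, loose. Origin: centre of its underside.
- pliers: Bystander: red-handled pliers lying flat, about 145 mm long and 60 mm wide, 12 mm high, loose. Origin: near the joint, at bench level; x points to the jaws.
- findings_tray: Fixed dark tray with five compartments of jewellery findings, 130 x 260 x 30 mm. Origin: centre of its underside; the 260 mm run along its y axis.

How it is judged:
By the outcome, as a careful person would: the job done as asked, in the order asked, and still so for the second after the job is handed in, while the arm keeps its last pose, push and grip.
It also fails if it takes over 51 s, if anything falls off the work surface, if the arm or the gripper's body presses on something with over 40 N, if the wrist force passes 120 N, or if a joint passes its speed limit or range.

### The arm

A 6-joint arm with a two-finger parallel gripper is mounted at the origin on the work surface. World frame = base frame: x ahead of the robot, y to its left, z up, the work surface at z = 0. Lengths are in m, angles in rad, forces in N, time in s.
With the tool pointing down it reaches from about 0.275 to 0.975 m from the base axis. Payload 8.4 kg.
Tool frame: the origin (TCP) lies midway between the tips of the shut fingers; the grasp point (between the pads) lies bot.pinch_z behind it (bot.pinch_z is the distance from the TCP to the grasp point, in m); z points along the fingers, y is the line along which they close (so a half turn about z gives the same grasp; the last joint's range is limited). The gripper opens to 92 mm and grips with 3 to 60 N. Pads are 20 mm wide; open, the fingers measure 128 mm over their backs; the gripper's body (75 mm by 189 mm) begins 69 mm behind the grasp point.
Start: joints at [-1.188, 0.353, 1.633, -0, 1.155, -0.002], TCP at [0.235, -0.579, 0.215] pointing down, gripper open.
Joint ranges: [-2.63, 2.63], [-0.92, 2.1], [0.06, 2.66], [-1.3, 4.44], [0, 2.69], [-3.02, 3.02]. Speed limits (rad/s): [2.22, 2.22, 2.79, 3.14, 3.14, 3.14].

### API

Orientations are given as a 3x3 rotation matrix whose columns are the frame's x, y, z axes.
In Python, from rig import bot gives the robot as it stands. The module is installed in compiled form; this text tells all that it offers.
- The arm moves only by the tool step_arm, never from a script. Its argument "moves" is a list that holds one entry, the list of rows, each a list of 6 numbers: the shift along the tool's x, y, z in cm, then the turn, a rotation vector about the tool's x, y, z in degrees. A call has exactly 5 rows; each row is the pose to reach, as a shift and turn from the pose commanded when the call began, along the tool's axes at that moment; what a row does not reach only later rows make up. A row lasts 1/10 s, in which the tool goes at most 50 mm and 8.59 degrees, less where a joint would pass 70% of its speed; a pose out of reach is approached as far as the arm can. A call with a gripper value outside its range is refused whole. "jaw" is the finger opening in cm, from 0 to 9.19, set as the call begins (left out, the last holds). The fingers move at their own pace and stop on an object; the grip force is fixed at half the most. Time passes only in rows, so rows that repeat a pose let the fingers close, or fill a call up. It gives the time, the measured TCP pose, the force, the opening and the grip force at its end, in the units of the state.
- bot.get_state(): the state, without advancing time (a new reading comes with each control period).
- bot.grab_frame(name): name is "side" or "top"; returns (picture, depth): 420x560x3 uint8, red, green, blue; 420x560 float32, m along the optical axis (not along the pixel's ray), 0 where there is no reading.
- bot.camera_model(name): a dict with "vfov" (degrees; the focal length in pixels is half the picture's height over the tangent of half this angle, whatever the lens; pixels are square), "cx", "cy" (the principal point, pixels), "R" (3x3) and "t" (3): a world point X has camera coordinates R X + t. Camera axes: x right, y down, z forward; pixel columns grow to the right and rows downward; lengths in m; the calibration is good to about 2 mm. A picture is of the moment at which its call begins. camera_model takes no time and is no camera call.
- bot.job_done(): hands the job in; it is judged then, once.
Trained networks look in the newest picture that a camera, given by its name, has taken for a name from the list of things; names that differ only in an ending like _2 or _b are one class to them, and where a whole thing is asked for, a point or a joint stands for the part that bears it (a point fixed in the world has none). Each returns a list of dicts, best first, with "conf" (0 to 1); they miss things now and then, are a little off and sometimes report something else, mostly with a low value. They report only what shows in the picture. A call takes as long as a camera call.
- bot.outline_of(camera, thing): "mask" (420x560 bool, what is visible of it) and "centre" ([column, row] in pixels, amid what is visible of it).
The state is a dict: "time": time; "q": joint angles; "joint_velocities": joint speeds; "tau": joint torques, N m; "position": TCP position; "ee_rot": TCP orientation; "contact_force": force on the tool from outside, world axes, zero at the start; "moment": the same for the moment, N m; "finger_gap": finger opening in m; "grasp_force": force on a finger pad.
Only numpy, scipy, OpenCV 4.12 (cv2) and the standard library are available. Lean on these libraries where they do the work, as an engineer would, in place of code of your own. Each camera call takes 0.05 s, during which the arm holds its last target. There are 200 camera calls.

## Working session

There is one attempt and no reset: what is moved stays moved. The work goes in short steps, Python scripts to look and compute and a tool call to move; the robot and the scene stay as the last step left them, time stands still between calls to the robot, and variables do not carry over. Pictures are saved under pics/ and viewed, at most 10 in all, crops included, and the job is handed in when it is done.

Besides the shell and the picture viewer there is one more tool, called as name(argument=value, ...) on one line, values as JSON. step_arm: Moves the arm, as the interface text tells. Its arguments: {"type":"object","properties":{"moves":{"type":"array","items":{"type":"array","items":{"type":"array","items":{"type":"number"}}}},"jaw":{"type":"number"}},"required":["moves"]}

```bash
mkdir -p pics; cat > h.py <<'E'
import numpy as np, cv2
from rig import bot
def cloud(cam, d):
    m=bot.camera_model(cam); f=210/np.tan(np.radians(m["vfov"])/2)
    v,u=np.mgrid[0:420,0:560]
    p=np.stack([(u-m["cx"])/f*d,(v-m["cy"])/f*d,d],-1)
    return (p-np.array(m["t"]))@np.array(m["R"])   # R^T (p-t)
def mask(cam,thing):
    r=bot.outline_of(cam,thing)
    return r[0] if r else None
E
python3 - <<'E'
from h import *
print(bot.pinch_z, bot.get_state()["finger_gap"])
ims=[]
for c in("side","top"):
    im,d=bot.grab_frame(c); ims.append(im); P=cloud(c,d)
    np.save(f"{c}.npy",P); cv2.imwrite(f"{c}.png",im[...,::-1])
    print(c,bot.camera_model(c))
    for t in("holder","knob_mid","clip","clip_handles","jar","bangle","pliers","findings_tray"):
        r=mask(c,t)
        if r is None: print(t,None);continue
        k=r["mask"]&(d>0); Q=P[k]
        np.save(f"{c}_{t}.npy",r["mask"])
        if len(Q): print(t,round(r["conf"],2),np.round(r["centre"]),len(Q),"med",np.round(np.median(Q,0),3),"lo",np.round(np.percentile(Q,2,0),3),"hi",np.round(np.percentile(Q,98,0),3))
o=np.vstack(ims); o=cv2.resize(np.hstack(ims),(800,300))
cv2.imwrite("pics/a.png",o[...,::-1])
E
```

```text
0.0187 0.09210124994926006
side {'vfov': 51.65449456142118, 'cx': 287.3668090277677, 'cy': 198.97928324628174, 'R': array([[-0.98059851, -0.19551516,  0.01415575],
       [-0.12575191,  0.57201845, -0.81054386],
       [ 0.15037627, -0.79659821, -0.58550685]]), 't': array([0.56508537, 0.1951544 , 0.79476282])}
holder 0.67 [333. 208.] 959 med [ 0.511 -0.146  0.027] lo [ 0.465 -0.194  0.005] hi [ 0.571 -0.117  0.071]
knob_mid 0.55 [329. 208.] 1003 med [ 0.512 -0.146  0.026] lo [ 0.464 -0.193  0.003] hi [ 0.573 -0.116  0.071]
clip 0.87 [263. 266.] 568 med [0.607 0.085 0.065] lo [0.594 0.058 0.003] hi [0.62  0.098 0.091]
clip_handles 0.93 [263. 263.] 514 med [0.606 0.085 0.066] lo [0.594 0.059 0.006] hi [0.618 0.098 0.091]
jar 0.64 [315. 381.] 1311 med [0.483 0.28  0.054] lo [0.462 0.249 0.001] hi [0.505 0.29  0.062]
bangle 0.66 [330. 296.] 421 med [0.47  0.057 0.007] lo [ 0.436  0.015 -0.   ] hi [0.5   0.087 0.011]
pliers 0.72 [362. 159.] 362 med [ 0.454 -0.417  0.01 ] lo [ 0.399 -0.465  0.001] hi [ 0.527 -0.407  0.015]
findings_tray 0.61 [238. 204.] 4326 med [ 0.735 -0.147  0.016] lo [
[... 408 characters left out ...]
0.266 0.058] lo [ 0.465  0.249 -0.001] hi [0.508 0.306 0.065]
knob_mid 0.87 [312. 251.] 840 med [ 0.519 -0.153  0.025] lo [ 0.469 -0.196  0.002] hi [ 0.576 -0.117  0.073]
clip 0.55 [223. 216.] 155 med [0.608 0.081 0.063] lo [0.597 0.058 0.003] hi [0.622 0.098 0.093]
clip_handles 0.63 [224. 216.] 183 med [0.609 0.081 0.058] lo [ 0.597  0.06  -0.002] hi [0.632 0.101 0.093]
jar 0.5 [155. 264.] 278 med [0.487 0.263 0.059] lo [0.465 0.248 0.005] hi [0.508 0.288 0.065]
bangle None
pliers 0.84 [407. 272.] 355 med [ 0.456 -0.42   0.011] lo [ 0.401 -0.468  0.   ] hi [ 0.527 -0.405  0.018]
findings_tray 0.9 [315. 171.] 4551 med [ 0.74  -0.173  0.007] lo [ 0.671 -0.297 -0.001] hi [ 0.806 -0.047  0.033]
```

View pics/a.png

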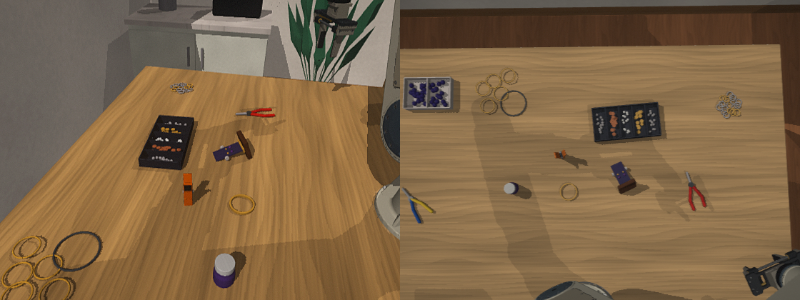

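```bash
cat > fit.py <<'E'
from h import *
from scipy.optimize import least_squares
def sdf(p,c,h):
    q=np.abs(p-c)-h
    return np.linalg.norm(np.maximum(q,0),axis=-1)+np.minimum(q.max(-1),0)
def model(L,k=1):
    return np.min([sdf(L,[0,0,.0075],[.035,.035,.0075]),sdf(L,[0,0,.0625],[.002,.023,.0475]),
      sdf(L,[0,.027,.075],[.006,.004,.006]),sdf(L,[0,-.027,.075],[.006,.004,.006])],0)
def rot(a,tilt):
    s,c=np.sin(tilt),np.cos(tilt); z=np.array([np.cos(a)*s,np.sin(a)*s,c]); y=np.array([-np.sin(a),np.cos(a),0])
    return np.stack([np.cross(y,z),y,z],1)
def fit(P,tilt,h,starts,xy):
    best=None
    for a in starts:
        f=lambda v: model((P-[v[0],v[1],h])@rot(v[2],tilt))
        r=least_squares(f,[xy[0],xy[1],a],loss="soft_l1",f_scale=.002,x_scale=[.01,.01,.2])
        if best is None or r.cost<best.cost: best=r
    return best.x,np.median(np.abs(best.fun))
E
python3 - <<'E'
from fit import *
S,T=np.load("side.npy"),np.load("top.npy")
for n,parts in(("side",[S[np.load("side_holder.npy")]]),("top",[T[np.load("top_knob_mid.npy")]]),("both",[S[np.load("side_holder.npy")],T[np.load("top_knob_mid.npy")]])):
    P=np.vstack(parts); P=P[(P[:,2]>.004)&(np.abs(P[:,0]-.52)<.1)]
    v,e=fit(P,np.radians(109),.038,np.arange(0,6.3,.6),[.51,-.15])
    k=np.array([v[0],v[1],.038])+rot(v[2],np.radians(109))@[0,0,.075]
    print(n,np.round(v,4),np.degrees(v[2])%360,e,"knob",np.round(k,4))
for n,P,m in(("side",S,"side_clip"),("top",T,"top_clip")):
    Q=P[np.load(m+".npy")]; Q=Q[Q[:,2]>.075]
    print(n,len(Q),cv2.minAreaRect((Q[:,:2]*1000).astype(np.float32)),np.round(np.median(Q,0),4), Q[:,2].max())
Q=np.vstack([S[np.load("side_clip.npy")],T[np.load("top_clip.npy")]]);Q=Q[Q[:,2]>.02]
for lo in(.02,.04,.06,.08):
    q=Q[(Q[:,2]>lo)&(Q[:,2]<lo+.02)];print(lo,len(q),q.min(0).round(3),q.max(0).round(3))
a=cv2.imread("side.png")[180:320,200:400];b=cv2.imread("top.png")[180:320,200:400]
cv2.imwrite("pics/b.png",cv2.resize(np.hstack([a,b]),(800,280),interpolation=cv2.INTER_CUBIC))
print(bot.get_state()["ee_rot"],bot.get_state()["position"])
E
```

```text
side [ 0.4812 -0.1739  0.4356] 24.956890981286932 0.0008974713300491745 knob [ 0.5454 -0.144   0.0136]
top [ 0.4817 -0.1709  0.4198] 24.05469330762736 0.0012437261406131178 knob [ 0.5465 -0.142   0.0136]
both [ 0.4821 -0.1733  6.7171] 24.86188536721602 0.0010378529758800813 knob [ 0.5464 -0.1435  0.0136]
side 196 ((540.7079467773438, 345.731201171875), (20.22847557067871, 594.8948974609375), 13.957109451293945) [0.6074 0.0659 0.0852] 0.6155210675402211
top 53 ((609.2142944335938, 78.68327331542969), (20.8685302734375, 41.26492691040039), 12.157691955566406) [0.6095 0.0905 0.0884] 0.094775919843305
0.02 87 [0.594 0.066 0.02 ] [0.615 0.091 0.04 ]
0.04 158 [0.594 0.067 0.04 ] [0.621 0.091 0.06 ]
0.06 194 [0.594 0.059 0.06 ] [0.621 0.097 0.08 ]
0.08 187 [0.593 0.055 0.08 ] [0.623 0.1   0.095]
[[ 9.26892040e-01  3.75328051e-01 -9.14293317e-06]
 [ 3.75328051e-01 -9.26892040e-01  1.03624626e-05]
 [-4.58518909e-06 -1.30364834e-05 -1.00000000e+00]] [ 0.23457836 -0.57929228  0.21459438]
```

View pics/b.png

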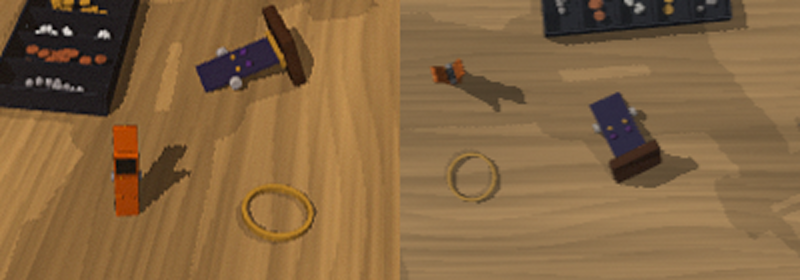

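```bash
cat > go.py <<'E'
# go.py x y z azimuth_of_tool_y(deg): row from the present pose, tool down
import sys; from h import *
from scipy.spatial.transform import Rotation as Ro
def row(t,az,s=None):
    s=s or bot.get_state(); R=np.array(s["ee_rot"]); p=np.array(s["position"])
    a=np.radians(az); y=np.array([np.cos(a),np.sin(a),0]); z=np.array([0,0,-1.]); W=np.stack([np.cross(y,z),y,z],1)
    return np.round(np.r_[R.T@(np.array(t)-p)*100, np.degrees(Ro.from_matrix(R.T@W).as_rotvec())],2)
if __name__=="__main__":
    v=[float(x) for x in sys.argv[1:]]; print(bot.get_state()["time"],row(v[:3],v[3]).tolist())
E
python3 go.py .546 -.1435 .12 -65.1
```

```text
0.9 [45.22, -28.7, 9.46, -0.0, 0.0, -2.86]
```

step_arm(moves=[[[45.2, -28.7, 9.5, 0, 0, -2.9], [45.2, -28.7, 9.5, 0, 0, -2.9], [45.2, -28.7, 9.5, 0, 0, -2.9], [45.2, -28.7, 9.5, 0, 0, -2.9], [45.2, -28.7, 9.5, 0, 0, -2.9]]], jaw=9.19)

```text
time: 1.4
position: [0.3785, -0.3774, 0.1708]
ee_rot: [[0.907, 0.421, 0.0], [0.421, -0.907, -0.0], [0.0, 0.001, -1.0]]
contact_force: [0.5, 0.6, 0.8]
finger_gap: 0.0918
grasp_force: 0.0
```

```bash
python3 go.py .546 -.1435 .12 -65.1
```

```text
1.4 [25.04, -14.16, 5.08, 0.03, -0.02, 0.02]
```

step_arm(moves=[[[25, -14.2, 5.1, 0, 0, 0], [25, -14.2, 5.1, 0, 0, 0], [25, -14.2, 5.1, 0, 0, 0], [25, -14.2, 5.1, 0, 0, 0], [25, -14.2, 5.1, 0, 0, 0]]])

```text
time: 1.9
position: [0.5216, -0.1767, 0.1272]
ee_rot: [[0.907, 0.422, 0.001], [0.422, -0.907, -0.0], [0.0, 0.001, -1.0]]
contact_force: [0.4, -1.3, 0.1]
finger_gap: 0.092
grasp_force: 0.0
```

step_arm(moves=[[[2, -1.1, 0.4, 0, 0, 0], [2, -1.1, 0.4, 0, 0, 0], [2, -1.1, 0.4, 0, 0, 0], [2, -1.1, 0.4, 0, 0, 0], [2, -1.1, 0.4, 0, 0, 0]]])

```text
time: 2.4
position: [0.5334, -0.1612, 0.1235]
ee_rot: [[0.907, 0.42, 0.0], [0.42, -0.907, -0.0], [0.0, 0.0, -1.0]]
contact_force: [-1.1, -0.3, -1.0]
finger_gap: 0.0919
grasp_force: 0.0
```

```bash
python3 go.py .546 -.1435 .004 -65.1
```

```text
2.4 [1.88, -1.08, 11.95, 0.02, -0.0, -0.04]
```

step_arm(moves=[[[1.9, -1.1, 1, 0, 0, 0], [1.9, -1.1, 5, 0, 0, 0], [1.9, -1.1, 9, 0, 0, 0], [1.9, -1.1, 11, 0, 0, 0], [1.9, -1.1, 11.9, 0, 0, 0]]])

```text
time: 2.9
position: [0.5449, -0.1426, 0.0024]
ee_rot: [[0.907, 0.421, -0.003], [0.421, -0.907, 0.001], [-0.002, -0.002, -1.0]]
contact_force: [0.3, -0.2, -0.2]
finger_gap: 0.0921
grasp_force: 0.0
```

```bash
python3 go.py .546 -.1435 .004 -65.1; python3 - <<'E'
from h import *
im,_=bot.grab_frame("top");a=im[200:320,240:400]
im,_=bot.grab_frame("side");b=im[160:280,250:410]
cv2.imwrite("pics/c.png",cv2.resize(np.hstack([a,b]),(800,300),interpolation=cv2.INTER_CUBIC)[...,::-1])
E
```

```text
2.9 [0.07, 0.12, -0.16, -0.11, 0.13, -0.03]
```

View pics/c.png

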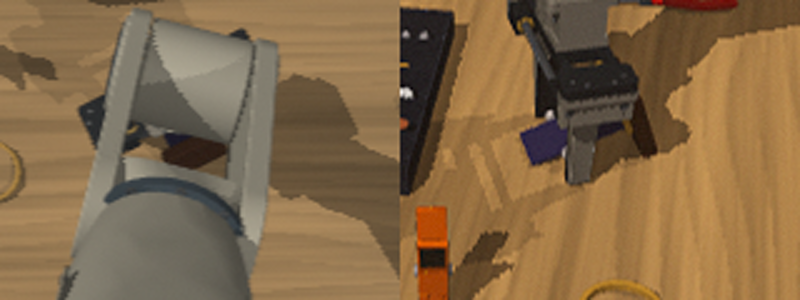

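step_arm(moves=[[[0, 0, 0, 0, 0, 0], [0, 0, 0, 0, 0, 0], [0, 0, 0, 0, 0, 0], [0, 0, 0, 0, 0, 0], [0, 0, 0, 0, 0, 0]]], jaw=5)

```text
time: 3.5
position: [0.5472, -0.1422, 0.005]
ee_rot: [[0.907, 0.422, 0.001], [0.422, -0.907, -0.0], [0.001, 0.001, -1.0]]
contact_force: [0.4, -1.5, 4.8]
finger_gap: 0.0613
grasp_force: 30.0
```

step_arm(moves=[[[0, 0, -2, 0, 0, 0], [0, 0, -4, 0, 0, 0], [0, 0, -6, 0, 0, 0], [0, 0, -8, 0, 0, 0], [0, 0, -10, 0, 0, 0]]])

```text
time: 4.0
position: [0.5462, -0.1419, 0.1048]
ee_rot: [[0.907, 0.422, -0.001], [0.422, -0.907, 0.0], [-0.0, -0.001, -1.0]]
contact_force: [1.2, 0.4, -2.5]
finger_gap: 0.0609
grasp_force: 30.0
```

step_arm(moves=[[[0, 0, -0.5, 0, 0, 0], [0, 0, -0.5, 0, 0, 0], [0, 0, -0.5, 0, 0, 0], [0, 0, -0.5, 0, 0, 0], [0, 0, -0.5, 0, 0, 0]]])

```text
time: 4.5
position: [0.5459, -0.1419, 0.1082]
ee_rot: [[0.907, 0.422, -0.002], [0.422, -0.907, 0.0], [-0.001, -0.001, -1.0]]
contact_force: [0.4, 0.2, -2.1]
finger_gap: 0.0609
grasp_force: 30.0
```

```bash
cat > look.py <<'E'
from fit import *
from scipy.spatial.transform import Rotation as Ro
out=[]
for i in range(2):
    im,d=bot.grab_frame("side"); r=mask("side","holder")
    P=cloud("side",d)[r["mask"]&(d>0)]
    s=bot.get_state(); R=np.array(s["ee_rot"])
    # near knob mid at TCP: find tilt about tool y, with the points relative to the knob axis
    k=np.array(s["position"])+[0,0,.0085]
    a0=np.arctan2(-R[0,1],-R[1,1]*-1) 
    y=-R[:,1]; az=np.degrees(np.arctan2(y[1],y[0]))-90
    f=lambda v:model((P-k-[v[1],v[2],v[3]])@rot(np.radians(az),v[0])+[0,0,.075])
    b=min((least_squares(f,[t,0,0,0],loss="soft_l1",f_scale=.002,x_scale=[.2,.005,.005,.005]) for t in np.radians([-60,-30,0,30,60,100])),key=lambda q:q.cost)
    print(s["time"],r["conf"],len(P),"tilt",np.degrees(b.x[0]).round(1),"knob",(k+b.x[1:]).round(4),"az",round(az,1),"res",np.median(abs(b.fun)).round(4))
import sys
cv2.imwrite("pics/%s.png"%sys.argv[1],cv2.resize(im[100:300,200:440],(720,600),interpolation=cv2.INTER_CUBIC)[...,::-1])
E
python3 look.py d
```

```text
4.6 0.67 855 tilt 1.0 knob [ 0.5423 -0.1436  0.1176] az 24.9 res 0.0007
4.7 0.71 881 tilt -9.9 knob [ 0.5427 -0.1438  0.1181] az 24.9 res 0.0007
```

View pics/d.png

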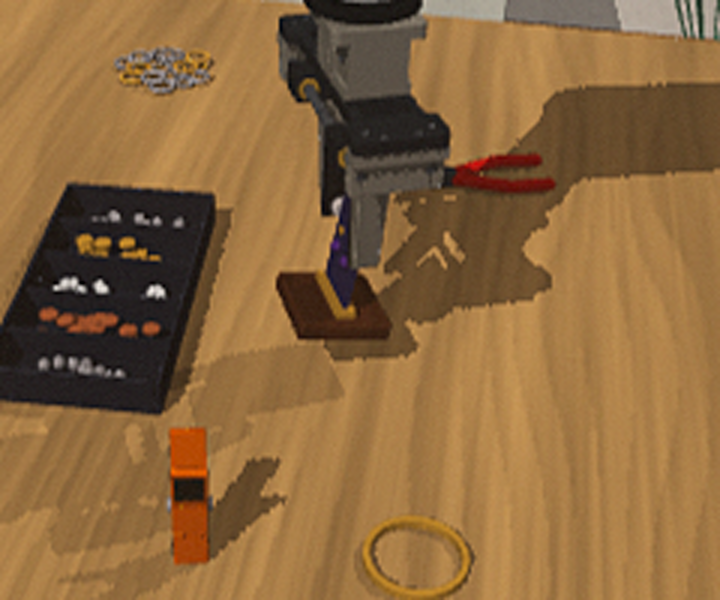

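step_arm(moves=[[[0, 0, 0.6, 0, 0, 0], [0, 0, 1.2, 0, 0, 0], [0, 0, 1.8, 0, 0, 0], [0, 0, 2.4, 0, 0, 0], [0, 0, 3, 0, 0, 0]]])

```text
time: 5.2
position: [0.5464, -0.1421, 0.0785]
ee_rot: [[0.907, 0.422, -0.0], [0.422, -0.907, 0.0], [-0.0, -0.0, -1.0]]
contact_force: [0.7, -0.6, -2.4]
finger_gap: 0.0611
grasp_force: 30.0
```

step_arm(moves=[[[0, 0, 0.2, 0, 0, 0], [0, 0, 0.4, 0, 0, 0], [0, 0, 0.6, 0, 0, 0], [0, 0, 0.6, 0, 0, 0], [0, 0, 0.6, 0, 0, 0]]])

```text
time: 5.7
position: [0.5467, -0.1421, 0.0734]
ee_rot: [[0.907, 0.422, 0.0], [0.422, -0.907, -0.0], [0.0, 0.0, -1.0]]
contact_force: [-0.3, 0.0, -2.4]
finger_gap: 0.0611
grasp_force: 30.0
```

step_arm(moves=[[[0, 0, 0, 0, 0, 0], [0, 0, 0, 0, 0, 0], [0, 0, 0, 0, 0, 0], [0, 0, 0, 0, 0, 0], [0, 0, 0, 0, 0, 0]]])

```text
time: 6.2
position: [0.5466, -0.1421, 0.0733]
ee_rot: [[0.907, 0.422, 0.0], [0.422, -0.907, -0.0], [0.0, 0.0, -1.0]]
contact_force: [0.3, -0.1, -2.3]
finger_gap: 0.0608
grasp_force: 30.0
```

```bash
python3 look.py e
```

```text
6.3 0.7 813 tilt 0.8 knob [ 0.5429 -0.1439  0.0827] az 24.9 res 0.0007
6.4 0.7 804 tilt 0.8 knob [ 0.543  -0.144   0.0828] az 24.9 res 0.0008
```

step_arm(moves=[[[0, 0, 0.15, 0, 0, 0], [0, 0, 0.3, 0, 0, 0], [0, 0, 0.4, 0, 0, 0], [0, 0, 0.5, 0, 0, 0], [0, 0, 0.6, 0, 0, 0]]])

```text
time: 6.9
position: [0.5465, -0.1421, 0.0671]
ee_rot: [[0.907, 0.422, -0.0], [0.422, -0.907, 0.0], [-0.0, -0.0, -1.0]]
contact_force: [-1.9, 0.3, 1.1]
finger_gap: 0.0615
grasp_force: 30.0
```

step_arm(moves=[[[0, 0, 0.02, 0, 0, 0], [0, 0, 0.05, 0, 0, 0], [0, 0, 0.1, 0, 0, 0], [0, 0, 0.1, 0, 0, 0], [0, 0, 0.1, 0, 0, 0]]])

```text
time: 7.4
position: [0.5462, -0.1422, 0.0668]
ee_rot: [[0.907, 0.422, -0.001], [0.422, -0.907, -0.0], [-0.001, -0.0, -1.0]]
contact_force: [-4.6, 0.2, 8.0]
finger_gap: 0.0613
grasp_force: 30.0
```

step_arm(moves=[[[0, 0, -0.08, 0, 0, 0], [0, 0, -0.08, 0, 0, 0], [0, 0, -0.08, 0, 0, 0], [0, 0, -0.08, 0, 0, 0], [0, 0, -0.08, 0, 0, 0]]])

```text
time: 7.9
position: [0.5467, -0.1421, 0.067]
ee_rot: [[0.907, 0.422, 0.0], [0.422, -0.907, -0.0], [0.0, 0.0, -1.0]]
contact_force: [-0.7, -0.0, -1.2]
finger_gap: 0.0616
grasp_force: 30.0
```

step_arm(moves=[[[0, 0, 0, 0, 0, 0], [0, 0, 0, 0, 0, 0], [0, 0, 0, 0, 0, 0], [0, 0, 0, 0, 0, 0], [0, 0, 0, 0, 0, 0]]], jaw=9.19)

```text
time: 8.4
position: [0.5466, -0.1421, 0.0671]
ee_rot: [[0.907, 0.422, 0.0], [0.422, -0.907, 0.0], [0.0, 0.0, -1.0]]
contact_force: [-1.1, -0.2, 0.2]
finger_gap: 0.0918
grasp_force: 0.0
```

```bash
python3 look.py f
```

```text
8.5 0.96 867 tilt 1.1 knob [ 0.5459 -0.1419  0.0764] az 24.9 res 0.0009
8.6 0.76 817 tilt 1.3 knob [ 0.5461 -0.1426  0.0766] az 24.9 res 0.0009
```

View pics/f.png

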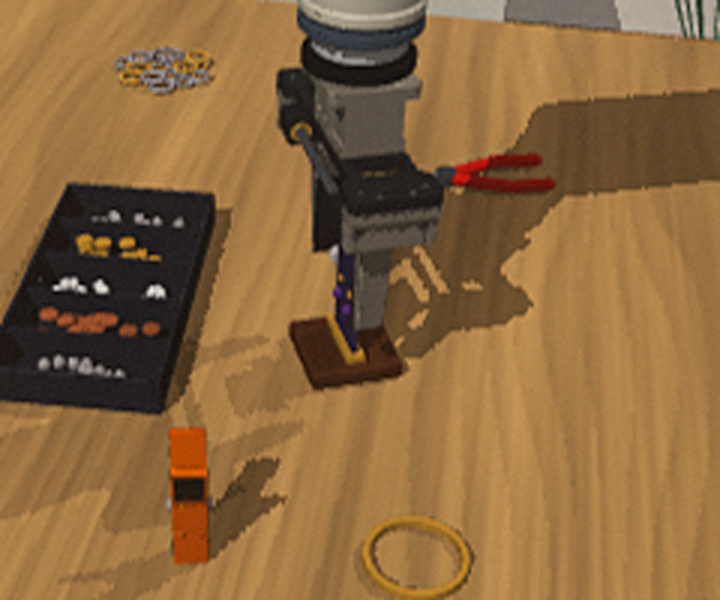

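step_arm(moves=[[[0, 0, -3, 0, 0, 0], [0, 0, -7, 0, 0, 0], [0, 0, -11, 0, 0, 0], [0, 0, -14, 0, 0, 0], [0, 0, -14, 0, 0, 0]]])

```text
time: 9.1
position: [0.5491, -0.1428, 0.2116]
ee_rot: [[0.907, 0.422, 0.007], [0.422, -0.907, -0.002], [0.006, 0.005, -1.0]]
contact_force: [0.8, -0.3, 0.6]
finger_gap: 0.0917
grasp_force: 0.0
```

```bash
python3 go.py .609 .0787 .2 -77.8; python3 - <<'E'
from h import *
A=[]
for c in("side","top"):
    for i in range(2):
        im,d=bot.grab_frame(c); r=mask(c,"clip")
        if r is None: print(c,None); continue
        P=cloud(c,d)[r["mask"]&(d>0)]; P=P[(np.hypot(P[:,0]-.609,P[:,1]-.079)<.05)&(P[:,2]<.1)]
        Q=P[P[:,2]>.085]; A.append(P)
        print(c,r["conf"],len(Q),cv2.minAreaRect((Q[:,:2]*1000).astype(np.float32)))
E
```

```text
9.1 [14.77, -17.56, 1.17, 0.24, -0.36, 12.75]
side 0.77 89 ((607.4724731445312, 77.31491088867188), (19.963064193725586, 42.120361328125), 13.386446952819824)
side 0.68 93 ((607.4371337890625, 77.44697570800781), (19.938533782958984, 42.319217681884766), 13.4147367477417)
top 0.66 31 ((608.1549072265625, 79.69815063476562), (18.978620529174805, 39.43257522583008), 8.320164680480957)
top 0.52 33 ((607.8404541015625, 79.78499603271484), (19.09364128112793, 38.88335037231445), 8.560410499572754)
```

step_arm(moves=[[[14.7, -17.5, 0, 0, 0, 12.7], [14.7, -17.5, 0, 0, 0, 12.7], [14.7, -17.5, 0, 0, 0, 12.7], [14.7, -17.5, 0, 0, 0, 12.7], [14.7, -17.5, 0, 0, 0, 12.7]]])

```text
time: 10.0
position: [0.6063, 0.0817, 0.2064]
ee_rot: [[0.977, 0.213, -0.001], [0.213, -0.977, 0.0], [-0.0, -0.001, -1.0]]
contact_force: [0.5, -0.9, -0.4]
finger_gap: 0.092
grasp_force: 0.0
```

```bash
python3 go.py .6078 .0783 .12 -78
```

```text
10.0 [0.08, 0.37, 8.64, -0.03, 0.03, 0.32]
```

step_arm(moves=[[[0.1, 0.3, 2, 0, 0, 0.3], [0.1, 0.3, 5, 0, 0, 0.3], [0.1, 0.3, 7.5, 0, 0, 0.3], [0.1, 0.3, 8.6, 0, 0, 0.3], [0.1, 0.3, 8.6, 0, 0, 0.3]]])

```text
time: 10.5
position: [0.6064, 0.0757, 0.1191]
ee_rot: [[0.978, 0.207, -0.004], [0.207, -0.978, -0.0], [-0.004, -0.0, -1.0]]
contact_force: [-0.1, -0.8, 0.3]
finger_gap: 0.0922
grasp_force: 0.0
```

```bash
python3 go.py .6078 .0783 .06 -78
```

```text
10.5 [0.22, -0.22, 5.91, -0.02, 0.21, -0.05]
```

step_arm(moves=[[[0.1, -0.2, 2, 0, 0, 0], [0.1, -0.2, 4, 0, 0, 0], [0.1, -0.2, 5.5, 0, 0, 0], [0.1, -0.2, 5.9, 0, 0, 0], [0.1, -0.2, 5.9, 0, 0, 0]]])

```text
time: 11.0
position: [0.6083, 0.078, 0.0621]
ee_rot: [[0.978, 0.207, -0.0], [0.207, -0.978, -0.0], [-0.0, -0.0, -1.0]]
contact_force: [-0.7, -1.2, 0.3]
finger_gap: 0.092
grasp_force: 0.0
```

```bash
python3 - <<'E'
from h import *
im,d=bot.grab_frame("side")
cv2.imwrite("pics/g.png",cv2.resize(im[180:320,190:350],(686,600),interpolation=cv2.INTER_CUBIC)[...,::-1])
E
python3 go.py .6078 .0783 .06 -78
```

```text
11.05 [-0.08, -0.05, 0.27, 0.0, -0.04, -0.06]
```

View pics/g.png

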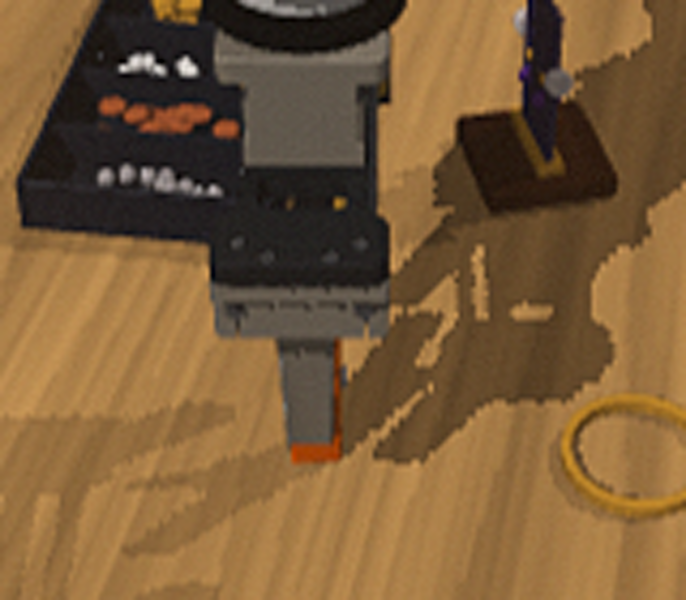

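step_arm(moves=[[[-0.1, 0, 0.2, 0, 0, 0], [-0.1, 0, 0.2, 0, 0, 0], [-0.1, 0, 0.2, 0, 0, 0], [-0.1, 0, 0.2, 0, 0, 0], [-0.1, 0, 0.2, 0, 0, 0]]], jaw=0.5)

```text
time: 11.55
position: [0.6073, 0.0779, 0.0602]
ee_rot: [[0.978, 0.207, 0.0], [0.207, -0.978, 0.0], [0.0, 0.0, -1.0]]
contact_force: [0.3, -0.1, 0.5]
finger_gap: 0.0538
grasp_force: 0.0
```

step_arm(moves=[[[0, 0, 0, 0, 0, 0], [0, 0, 0, 0, 0, 0], [0, 0, 0, 0, 0, 0], [0, 0, 0, 0, 0, 0], [0, 0, 0, 0, 0, 0]]])

```text
time: 12.05
position: [0.6084, 0.0776, 0.0611]
ee_rot: [[0.978, 0.207, 0.002], [0.207, -0.978, -0.0], [0.002, 0.001, -1.0]]
contact_force: [0.7, -0.9, 7.6]
finger_gap: 0.0168
grasp_force: 30.0
```

step_arm(moves=[[[0, 0, -2, 0, 0, 0], [0, 0, -6, 0, 0, 0], [0, 0, -10, 0, 0, -8], [0, 0, -14, 0, 0, -16], [0, 0, -18, 0, 0, -24]]])

```text
time: 12.55
position: [0.6068, 0.0778, 0.2415]
ee_rot: [[0.806, 0.592, -0.0], [0.592, -0.806, -0.0], [-0.0, -0.0, -1.0]]
contact_force: [0.8, 0.1, -1.3]
finger_gap: 0.0172
grasp_force: 30.0
```

step_arm(moves=[[[0, 0, 0, 0, 0, -8], [0, 0, 0, 0, 0, -16], [0, 0, 0, 0, 0, -24], [0, 0, 0, 0, 0, -32], [0, 0, 0, 0, 0, -40]]])

```text
time: 13.05
position: [0.6069, 0.0778, 0.2398]
ee_rot: [[0.237, 0.971, -0.001], [0.971, -0.237, -0.0], [-0.0, -0.001, -1.0]]
contact_force: [-1.1, 0.6, 0.3]
finger_gap: 0.0172
grasp_force: 30.0
```

step_arm(moves=[[[0, 0, 0, 0, 0, -8], [0, 0, 0, 0, 0, -16], [0, 0, 0, 0, 0, -24], [0, 0, 0, 0, 0, -32], [0, 0, 0, 0, 0, -39]]])

```text
time: 13.55
position: [0.607, 0.0778, 0.2397]
ee_rot: [[-0.427, 0.904, -0.001], [0.904, 0.427, -0.0], [0.0, -0.001, -1.0]]
contact_force: [-0.9, 1.3, -1.6]
finger_gap: 0.017
grasp_force: 30.0
```

```bash
cat > meas.py <<'E'
from fit import *
import sys
for c in("side","top"):
    im,d=bot.grab_frame(c); H=cloud(c,d)
    for t in("holder","clip"):
        r=mask(c,t)
        if r is None: print(c,t,None); continue
        P=H[r["mask"]&(d>0)]
        if t=="holder":
            P=P[(np.hypot(P[:,0]-.546,P[:,1]+.143)<.08)&(P[:,2]>.004)&(P[:,2]<.12)]
            if len(P)<50: print(c,"few");continue
            g=lambda v:model((P-[v[0],v[1],v[4]])@rot(v[2],v[3]))
            b=least_squares(g,[.546,-.143,.434,0,0],loss="soft_l1",f_scale=.002,x_scale=[.01,.01,.2,.1,.005])
            v=b.x; e=np.array([v[0],v[1],v[4]])+rot(v[2],v[3])@[0,0,.11]
            print(c,t,round(r["conf"],2),len(P),"foot",v[:2].round(4),"az",np.degrees(v[2]).round(1),"tilt",np.degrees(v[3]).round(1),"z",v[4].round(4),"edge",e.round(4),np.median(abs(b.fun)).round(4))
        else: print(c,t,round(r["conf"],2),len(P),np.percentile(P,[2,50,98],axis=0).round(3).tolist())
    cv2.imwrite(c+"2.png",im[...,::-1])
s=bot.get_state(); print(s["time"],s["position"].round(4) if hasattr(s["position"],"round") else s["position"],s["finger_gap"],s["q"])
E
python3 meas.py; python3 go.py .546 -.143 .24 24.9
```

```text
side holder 0.85 949 foot [ 0.5448 -0.143 ] az 26.1 tilt 0.6 z 0.0013 edge [ 0.5458 -0.1425  0.1113] 0.0008
side clip 0.66 652 [[0.588, -0.25, 0.004], [0.605, 0.086, 0.223], [0.684, 0.095, 0.27]]
top holder 0.81 642 foot [ 0.5444 -0.1423] az 24.0 tilt 0.1 z 0.001 edge [ 0.5446 -0.1422  0.111 ] 0.0017
top clip None
13.85 [0.6071 0.0778 0.2399] 0.01709117037944237 [ 1.24996529e-01  3.10734299e-01  1.63522289e+00  4.80657044e-05
  1.19583760e+00 -3.07620425e-01]
13.85 [-17.48, -14.81, -0.01, -0.01, -0.01, -0.11]
```

step_arm(moves=[[[-17.5, -14.8, 0, 0, 0, 0], [-17.5, -14.8, 0, 0, 0, 0], [-17.5, -14.8, 0, 0, 0, 0], [-17.5, -14.8, 0, 0, 0, 0], [-17.5, -14.8, 0, 0, 0, 0]]])

```text
time: 14.35
position: [0.5457, -0.1462, 0.2402]
ee_rot: [[-0.419, 0.908, -0.0], [0.908, 0.419, -0.001], [-0.001, -0.0, -1.0]]
contact_force: [-0.9, 0.4, -1.6]
finger_gap: 0.0171
grasp_force: 30.0
```

step_arm(moves=[[[0, 0, 0, 0, 0, 0], [0, 0, 0, 0, 0, 0], [0, 0, 0, 0, 0, 0], [0, 0, 0, 0, 0, 0], [0, 0, 0, 0, 0, 0]]])

```text
time: 14.85
position: [0.5471, -0.1423, 0.24]
ee_rot: [[-0.423, 0.906, -0.0], [0.906, 0.423, 0.0], [0.0, -0.0, -1.0]]
contact_force: [0.1, 0.4, -0.1]
finger_gap: 0.0171
grasp_force: 30.0
```

```bash
python3 go.py .545 -.1423 .24 25; python3 meas.py; python3 - <<'E'
from h import *
im=cv2.imread("side2.png")
cv2.imwrite("pics/i.png",cv2.resize(im[80:240,250:410],(600,600),interpolation=cv2.INTER_CUBIC))
E
```

```text
14.85 [0.09, -0.19, -0.0, -0.0, -0.01, 0.02]
side holder 0.59 970 foot [ 0.5445 -0.1429] az 26.0 tilt 0.7 z 0.0013 edge [ 0.5458 -0.1423  0.1113] 0.0009
side clip 0.74 373 [[0.53, -0.574, 0.001], [0.545, -0.135, 0.224], [0.603, -0.125, 0.267]]
top holder 0.66 115 foot [ 0.548  -0.1401] az 27.5 tilt -1.5 z 0.002 edge [ 0.5454 -0.1415  0.112 ] 0.0014
top clip None
15.15 [ 0.5469 -0.1431  0.24  ] 0.017287705248701175 [-2.58493434e-01  2.36491216e-01  1.73544839e+00  7.83930418e-06
  1.16966812e+00 -6.94229161e-01]
```

View pics/i.png

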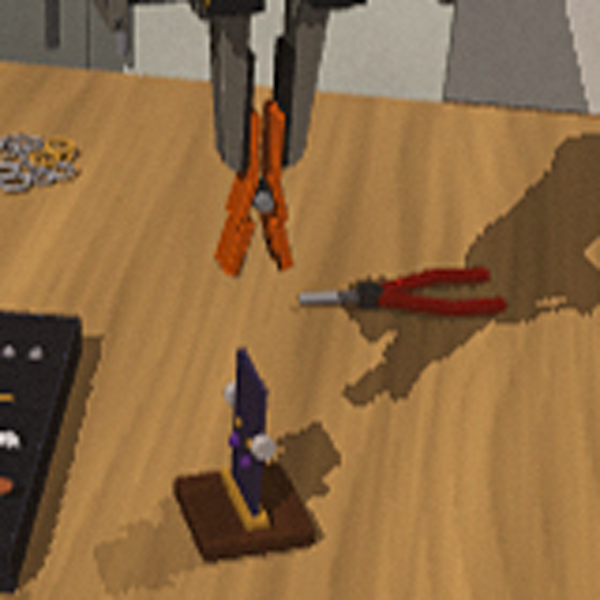

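```bash
cat > jaw.py <<'E'
from h import *
s=bot.get_state(); R=np.array(s["ee_rot"]); p=np.array(s["position"])
for c in("side","top"):
    im,d=bot.grab_frame(c); P=cloud(c,d); h=cv2.cvtColor(im,cv2.COLOR_RGB2HSV)
    k=(h[...,0]<14)&(h[...,1]>200)&(h[...,2]>70)&(d>0)&(np.linalg.norm(P-p-[0,0,-.02],axis=-1)<.08)
    L=(P[k]-p)@R
    print(c,k.sum(),"tool-frame"); 
    if k.sum()<10: continue
    for lo in np.arange(-.035,.07,.015):
        q=L[(L[:,2]>=lo)&(L[:,2]<lo+.015)]
        if len(q): print(lo.round(3),len(q),"x",np.percentile(q[:,0],[3,97]).round(4),"y",np.percentile(q[:,1],[2,98]).round(4))
    print("zmax",np.percentile(L[:,2],[2,98]).round(4),L[:,2].max())
E
python3 jaw.py; python3 go.py .5455 -.1423 .17 25.5
```

```text
side 403 tool-frame
-0.035 53 x [-0.0027  0.0137] y [-0.0091  0.0072]
-0.02 46 x [-0.0012  0.0138] y [-0.0095  0.007 ]
-0.005 57 x [-0.0028  0.0146] y [-0.0088  0.0084]
0.01 62 x [-0.0062  0.0138] y [-0.0119  0.0119]
0.025 84 x [-0.0028  0.0144] y [-0.0144  0.0134]
0.04 88 x [-0.0074  0.014 ] y [-0.0179  0.0178]
0.055 13 x [-0.0011  0.0137] y [-0.0175  0.0176]
zmax [-0.0306  0.0562] 0.05865231306077942
top 0 tool-frame
15.25 [0.14, -0.09, 7.0, 0.0, -0.0, -0.55]
```

step_arm(moves=[[[-0.1, -0.1, 0, 0, 0, -0.5], [-0.1, -0.1, 0.5, 0, 0, -0.5], [-0.1, -0.1, 2, 0, 0, -0.5], [-0.1, -0.1, 3.5, 0, 0, -0.5], [-0.1, -0.1, 4.5, 0, 0, -0.5]]])

```text
time: 15.75
position: [0.5458, -0.1446, 0.1938]
ee_rot: [[-0.43, 0.903, -0.001], [0.903, 0.43, 0.0], [0.001, -0.001, -1.0]]
contact_force: [0.2, 0.8, -1.4]
finger_gap: 0.017
grasp_force: 30.0
```

step_arm(moves=[[[0, 0, 0.4, 0, 0, 0], [0, 0, 0.8, 0, 0, 0], [0, 0, 1, 0, 0, 0], [0, 0, 1, 0, 0, 0], [0, 0, 1, 0, 0, 0]]])

```text
time: 16.25
position: [0.5466, -0.1447, 0.1854]
ee_rot: [[-0.43, 0.903, 0.001], [0.903, 0.43, -0.0], [-0.0, 0.0, -1.0]]
contact_force: [-0.1, -0.1, -0.6]
finger_gap: 0.017
grasp_force: 30.0
```

```bash
python3 meas.py; python3 jaw.py;python3 go.py .5466 -.1446 .152 25.5; python3 - <<'E'
from h import *
im=cv2.imread("side2.png")
cv2.imwrite("pics/j.png",cv2.resize(im[100:220,260:380],(600,600),interpolation=cv2.INTER_CUBIC))
E
```

```text
side holder 0.97 942 foot [ 0.5449 -0.1427] az 26.3 tilt 0.5 z 0.0013 edge [ 0.5457 -0.1423  0.1113] 0.0008
side clip 0.92 472 [[0.529, -0.433, 0.002], [0.545, -0.137, 0.17], [0.581, -0.128, 0.216]]
top few
top clip 0.6 91 [[0.501, -0.14, 0.008], [0.517, -0.127, 0.016], [0.531, -0.111, 0.078]]
16.55 [ 0.5465 -0.1446  0.1852] 0.017082082760961254 [-2.61398341e-01  2.91297573e-01  1.79238101e+00  2.38619021e-05
  1.05759113e+00 -7.05542208e-01]
side 359 tool-frame
-0.035 51 x [-0.0023  0.0143] y [-0.0091  0.0073]
-0.02 41 x [-0.0006  0.0147] y [-0.0087  0.0069]
-0.005 53 x [-0.0023  0.0138] y [-0.0098  0.0085]
0.01 55 x [-0.005   0.0138] y [-0.0124  0.0124]
0.025 74 x [-0.0041  0.0144] y [-0.0135  0.0128]
0.04 72 x [-0.0058  0.0143] y [-0.0167  0.0168]
0.055 13 x [-0.006   0.0131] y [-0.0193  0.018 ]
zmax [-0.0313  0.0559] 0.05914195532049833
top 0 tool-frame
16.65 [-0.01, 0.02, 3.31, 0.01, 0.01, -0.05]
```

View pics/j.png

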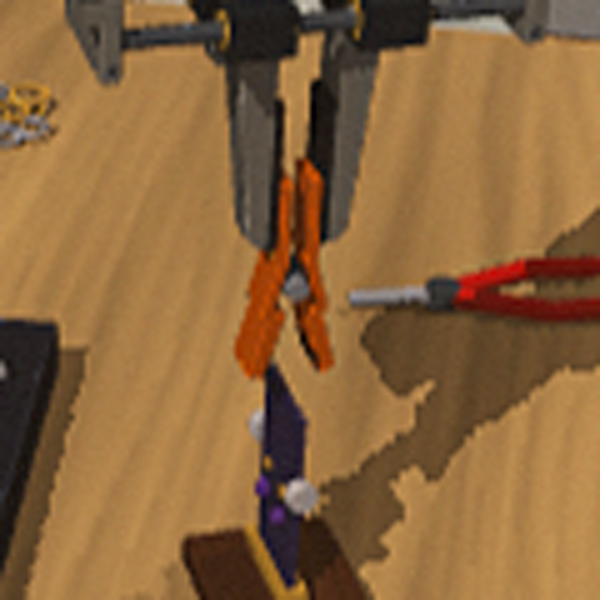

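step_arm(moves=[[[0, 0, 0.4, 0, 0, 0], [0, 0, 0.8, 0, 0, 0], [0, 0, 1.2, 0, 0, 0], [0, 0, 1.6, 0, 0, 0], [0, 0, 2, 0, 0, 0]]])

```text
time: 17.15
position: [0.5463, -0.1446, 0.1645]
ee_rot: [[-0.43, 0.903, -0.0], [0.903, 0.43, 0.0], [0.0, -0.0, -1.0]]
contact_force: [0.2, 0.4, -0.3]
finger_gap: 0.0169
grasp_force: 30.0
```

step_arm(moves=[[[0, 0, 0.4, 0, 0, 0], [0, 0, 0.8, 0, 0, 0], [0, 0, 1.1, 0, 0, 0], [0, 0, 1.3, 0, 0, 0], [0, 0, 1.3, 0, 0, 0]]])

```text
time: 17.65
position: [0.5462, -0.1446, 0.1518]
ee_rot: [[-0.43, 0.903, -0.0], [0.903, 0.43, 0.0], [0.0, -0.0, -1.0]]
contact_force: [0.6, -0.6, -0.2]
finger_gap: 0.0172
grasp_force: 30.0
```

step_arm(moves=[[[0, 0, 0, 0, 0, 0], [0, 0, 0, 0, 0, 0], [0, 0, 0, 0, 0, 0], [0, 0, 0, 0, 0, 0], [0, 0, 0, 0, 0, 0]]])

```text
time: 18.15
position: [0.5464, -0.1446, 0.1521]
ee_rot: [[-0.43, 0.903, 0.0], [0.903, 0.43, -0.0], [-0.0, 0.0, -1.0]]
contact_force: [0.2, 0.5, -0.7]
finger_gap: 0.0168
grasp_force: 30.0
```

```bash
python3 meas.py; python3 jaw.py;python3 go.py .5466 -.1446 .152 25.5; python3 - <<'E'
from h import *
im=cv2.imread("side2.png")
cv2.imwrite("pics/k.png",cv2.resize(im[120:220,270:370],(600,600),interpolation=cv2.INTER_CUBIC))
E
```

```text
side holder 0.77 916 foot [ 0.5449 -0.1427] az 26.6 tilt 0.5 z 0.0013 edge [ 0.5458 -0.1422  0.1112] 0.0008
side clip 0.7 443 [[0.528, -0.345, 0.001], [0.544, -0.138, 0.134], [0.567, -0.128, 0.183]]
top holder 0.48 74 foot [ 0.5456 -0.1426] az 23.7 tilt -0.7 z 0.0015 edge [ 0.5445 -0.1431  0.1115] 0.0013
top clip None
18.45 [ 0.5464 -0.1446  0.1521] 0.017134792090669853 [-2.61426091e-01  3.29728824e-01  1.82162507e+00  2.20746162e-05
  9.90195935e-01 -7.05539552e-01]
side 348 tool-frame
-0.035 49 x [-0.0034  0.0146] y [-0.0098  0.0071]
-0.02 42 x [-0.0063  0.0139] y [-0.0086  0.0072]
-0.005 49 x [-0.0033  0.0145] y [-0.0093  0.0085]
0.01 54 x [-0.0045  0.0146] y [-0.0123  0.0118]
0.025 67 x [-0.0057  0.0141] y [-0.0131  0.0132]
0.04 76 x [-0.0056  0.0142] y [-0.018   0.0172]
0.055 11 x [-0.0076  0.014 ] y [-0.0174  0.0176]
zmax [-0.0311  0.0561] 0.058798492626734346
top 0 tool-frame
18.55 [-0.01, 0.02, 0.01, 0.0, 0.0, -0.05]
```

View pics/k.png

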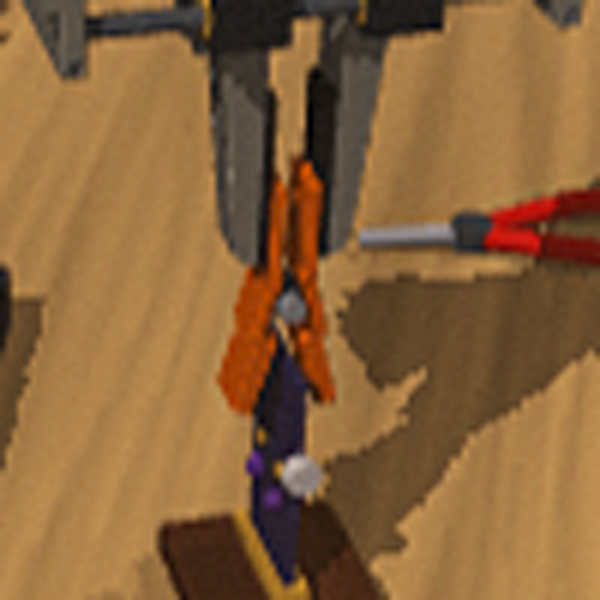

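```bash
python3 -c "
from rig import bot
print(bot.job_done())"
```

```text
the job is handed in; nothing more can be done
None
```

I handed the job in at about 18.5 s of the 51 s: the earring card stands on its foot, released. The clip is held squeezed open, jaws down, around the middle of the card's top edge. The edge sits about 18 mm inside the mouth, with roughly 4–5 mm estimated clearance on each side at the card's top edge and no contact force showing. The jar, bangle and pliers were not approached; their final positions were not re-measured, and no verdict was returned.

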